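# Feel out the sticky spot of a carton gauge's slide and pin it there

## Robot

A 6-joint arm with a two-finger parallel gripper is mounted at the origin on the work surface. World frame = base frame: x ahead of the robot, y to its left, z up, the work surface at z = 0. Lengths are in m, angles in degrees, forces in N, time in s.
With the tool pointing down it reaches from about 0.4 to 0.825 m from the base axis. Payload 7 kg.
Tool frame: the origin (TCP) lies midway between the tips of the shut fingers; the grasp point (between the pads) lies 19 mm behind it; z points along the fingers, y is the line along which they close (so a half turn about z gives the same grasp; the last joint's range is limited). The gripper opens to 88 mm and grips with 3 to 60 N. Pads are 19 mm wide; open, the fingers measure 130 mm over their backs; the gripper's body (78 mm by 193 mm) begins 47 mm behind the grasp point.
Start: joints at [86.121, 20.546, 0.682, 0, -70.136, -16.507], TCP at [0.235, 0.633, 0.227] pointing down, gripper open.
Joint ranges: [-176.03, 176.03], [-82.01, 121.73], [-58.28, 71.71], [-173.87, 95.51], [-174.79, -0.11], [-173.66, 173.66]. Speed limits (degrees/s): [136.94, 136.94, 172.46, 180, 180, 180].

## Interface

Orientations are given as [roll, pitch, yaw] about the fixed x, y, z axes, in that order (R = Rz(yaw) Ry(pitch) Rx(roll)).
In Python, from plant import telemetry, viewer, workorder gives the robot as it stands. The module is installed in compiled form; this text tells all that it offers.
- The arm moves only by the tool carry_out, never from a script. Its argument "rows" is a list of rows, each a list of 6 numbers: the shift along the tool's x, y, z in m, then the turn, a rotation vector about the tool's x, y, z in rad. In form: [[tx, ty, tz, ax, ay, az], ...]. A call has 1 to 8 rows; each row is the pose to reach, as a shift and turn from the pose commanded when the call began, along the tool's axes at that moment; what a row does not reach only later rows make up. A row lasts 1/8 s, in which the tool goes at most 62.5 mm and 10.7 degrees, less where a joint would pass 70% of its speed; a pose out of reach is approached as far as the arm can. A call with a gripper value outside its range is refused whole. "grip" is the gripper's target within -1 to 1 (fully open at 1, half-way at 0, shut at -1), set as the call begins (left out, the last holds). The fingers move at their own pace and stop on an object; the grip force is fixed at half the most. Time passes only in rows, so rows that repeat a pose let the fingers close. It gives the time, the measured TCP pose, the force, the opening and the grip force at its end, in the units of the state.
- telemetry.get_obs(): the state, without advancing time (a new reading comes with each control period).
- viewer.snapshot(name): name is "scene" or "top" or "wrist"; returns the picture (400x640x3 uint8, red, green, blue); there is no depth.
- viewer.camera_info(name): a dict with "intrinsics" (3x3 intrinsics, pixels), "k1" (the pictures are not rectified: a ray, as slopes to the right and down, at radius r is drawn at 1 + k1 r^2 times it, then the intrinsics apply), "extrinsics" (4x4, takes a point from camera to world coordinates); the wrist camera has in their place "tool_from_camera" (4x4, takes a point from camera to tool coordinates, whose origin is the TCP and whose axes are the flange's). Camera axes: x right, y down, z forward; pixel columns grow to the right and rows downward; lengths in m; the calibration is good to about 2 mm. A picture is of the moment at which its call begins: read the wrist's pose just before it. camera_info takes no time and is no camera call.
- workorder.close_job(): hands the job in; it is judged then, once.
The state is a dict: "clock": time; "joint_pos": joint angles; "qvel": joint speeds; "tau": joint torques, N m; "tool_pos": TCP position; "orientation": TCP orientation; "force": force on the tool from outside, world axes, zero at the start; "moment": the same for the moment, N m; "opening": finger opening in m; "gripper_force": force on a finger pad.
Only numpy, scipy, OpenCV 4.12 (cv2) and the standard library are available. Lean on these libraries where they do the work, as an engineer would, in place of code of your own. Each camera call takes 0.05 s, during which the arm holds its last target. There are 200 camera calls.

## Task

The slide of the carton gauge sticks at one spot that cannot be seen. Stroke the carriage gently through its full travel, first until it is pressed lightly against the round buffer and then against the square buffer, feeling for the spot where it drags; then bring it back to the middle of that spot and press its lock pin down fully home, which it does only there. Never force the buffers or the pin, and leave the other things on the bench alone.

Things in the scene. Friction and masses are not known exactly. Their poses are not given: they have to be found in the camera images.
- gauge: Carton gauge, fixed to the bench (place and yaw vary): grey board 190 x 440 x 12 high with an aluminium rail along it, 90 wide, 400 long, 36 high. Origin on the bench under the rail's middle; y axis along the rail towards the round buffer (robot's left, within 0.35 rad), x across it away from the robot, z up. Steel end blocks, top 62 above the bench, at y = +-195.
- rail_mid (a point): Middle of the rail's top. Inside the closed rail, unseen, is ONE index hole with a burred rim, somewhere between y = -70 and +70. There the carriage is sticky: ordinary drag is about 2 N; over a patch 24 long centred on the hole, plus a run-up of about 10 at each side, about 9 to 14 N, alike in both directions.
- carriage (a joint): Slide of the carriage along the gauge's y axis (m): 0 at the middle of the rail, positive towards the round buffer. It meets the round buffer at +0.120, the square one at -0.120. The pin is over the hole when this value equals the hole's y. The carriage, 0.6 kg, stays where it is left.
- carriage_top (a point): Middle of the carriage's top face, 62 above the bench. The carriage is an aluminium block 104 across the rail, 80 along it; a thin steel fence plate 60 long juts out from its far (+x) side, top edge 67 above the bench.
- handle (a point): Black upright bar handle fixed on the carriage: 30 across the rail, 18 along it, 45 high. Origin at the middle of its underside, on the carriage's top, 20 to the +x side of the carriage's middle; axes as the gauge's. Pinch it along the rail (y), or push it. Along the rail beside it nothing stands taller than 67 above the bench.
- lockpin (a joint): How far the carriage's lock pin is pressed down (m): 0 up, 0.010 fully home on a rubber washer (which yields about 1 mm per 5 N). About 3 N of friction and no spring: it stays where it is left. Off the hole it lands on solid metal at 0.0015; with the carriage within about 4 mm of the hole's middle it goes all the way. Once in, it locks the carriage.
- knob: Round dark steel knob on the lock pin, diameter 24, 10 thick; origin at the middle of its underside, 12 above the carriage's top when up (knob top 84 above the bench), 2 above it when home. It stands 36 to the -x (robot) side of the carriage's middle, 56 from the handle. Press it straight down with shut fingers.
- round_buffer: Sprung stop at the rail's +y end (the robot's left): a ROUND black rubber disc, diameter 26, 10 thick, on a rod from the end block, centre 50 above the bench. Origin at the middle of the face that the carriage meets. Springs back 4 N per mm, 8 mm at most.
- square_buffer: Sprung stop at the rail's -y end (the robot's right): a SQUARE-edged black rubber pad 30 x 24, 10 thick, centre 50 above the bench; otherwise as the round buffer.
- carton: Closed cardboard carton 60 x 90 x 70 high (mm). Loose bystander on the bench beside the gauge; leave alone. Origin at its middle underneath.
- tub: White screw-lid tub, diameter 52, 75 high (mm). Loose bystander on the bench beside the gauge; leave alone. Origin at its middle underneath.
- spray: Green can, diameter 44, 130 high (mm). Loose bystander on the bench beside the gauge; leave alone. Origin at its middle underneath.
- tin: Blue flat tin 60 x 40 x 35 high (mm). Loose bystander on the bench beside the gauge; leave alone. Origin at its middle underneath.
- tape: Roll of brown tape lying flat, diameter 90, 24 high (mm). Loose bystander on the bench beside the gauge; leave alone. Origin at its middle underneath.
- marker: Black marker pen lying down, 110 long, diameter 16 (mm). Loose bystander on the bench beside the gauge; leave alone. Origin at its middle underneath.
- pad: Paper pad 50 x 75 x 14 high (mm). Loose bystander on the bench beside the gauge; leave alone. Origin at its middle underneath.

How it is judged:
By the outcome, as a careful person would: the job done as asked, in the order asked, and still so for the second after the job is handed in, with the robot touching nothing.
It also fails if it takes over 72 s, if anything falls off the work surface, if the arm or the gripper's body presses on something with over 40 N, if the wrist force passes 120 N, or if a joint passes its speed limit or range.

## Working session

There is one attempt and no reset: what is moved stays moved. The work goes in short steps, Python scripts to look and compute and a tool call to move; the robot and the scene stay as the last step left them, time stands still between calls to the robot, and variables do not carry over. Pictures are saved under pics/ and viewed, at most 10 in all, crops included, and the job is handed in when it is done.

Besides the shell and the picture viewer there is one more tool, called after "Emit:" as name(argument=value, ...) on one line, values as JSON. carry_out: Moves the arm, as the interface text tells. Its arguments: {"type":"object","properties":{"rows":{"type":"array"},"grip":{"type":"number"}},"required":["rows"]}

```bash
mkdir -p pics; cat > h.py <<'E'
import numpy as np, cv2
from scipy.spatial.transform import Rotation as R
from plant import telemetry, viewer, workorder
def snap(name,fn=None):
    o=telemetry.get_obs(); im=viewer.snapshot(name)
    if fn: cv2.imwrite('pics/'+fn,cv2.cvtColor(im,cv2.COLOR_RGB2BGR))
    return o,im
def toolT(o):
    T=np.eye(4);T[:3,:3]=R.from_euler('xyz',o['orientation'],degrees=True).as_matrix();T[:3,3]=o['tool_pos'];return T
def cam(name,o=None):
    c=viewer.camera_info(name);E=np.array(c['extrinsics']) if name!='wrist' else toolT(o)@np.array(c['tool_from_camera'])
    return np.array(c['intrinsics']),c['k1'],E
def p2w(name,px,z,o=None):
    K,k,E=cam(name,o);d=np.linalg.inv(K)@np.array([px[0],px[1],1.]);s=d[:2];u=s.copy()
    for _ in range(30): u=s/(1+k*(u@u))
    r=E[:3,:3]@np.array([u[0],u[1],1]);t=(z-E[2,3])/r[2];return E[:3,3]+t*r
def w2p(name,P,o=None):
    K,k,E=cam(name,o);q=np.linalg.inv(E)@np.append(P,1);u=q[:2]/q[2];u=u*(1+k*(u@u));return (K@np.append(u,1))[:2]
E
python3 - <<'E'
from h import *
o,im=snap('top','top1.png'); snap('scene','scene1.png'); print(o)
E
```

```text
{'clock': 0.0, 'joint_pos': array([ 8.61214958e+01,  2.05915765e+01,  6.33279552e-01, -2.04260235e-02,
       -7.01367794e+01, -1.65062638e+01]), 'qvel': array([-0.09234216,  0.05178489, -0.00198786,  0.01803506,  0.01374366,
       -0.03259755]), 'tau': array([ 9.63355269e-04, -5.82720709e+01,  2.93063951e+01,  6.99716136e+00,
        6.92514455e-03, -1.48803665e-04]), 'tool_pos': array([0.23497708, 0.63224522, 0.22561639]), 'orientation': array([ 1.79903386e+02, -8.60537874e-03, -2.03917170e+01]), 'force': array([ 0.41313335, -0.0099208 , -0.07759225]), 'moment': array([-0.02658674, -0.06000663, -0.01516548]), 'gripper_force': 0.0, 'opening': 0.08777255414427157}
```

View pics/top1.png

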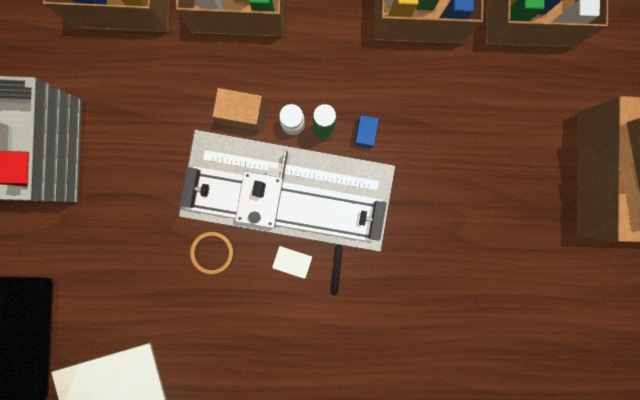

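View pics/scene1.png

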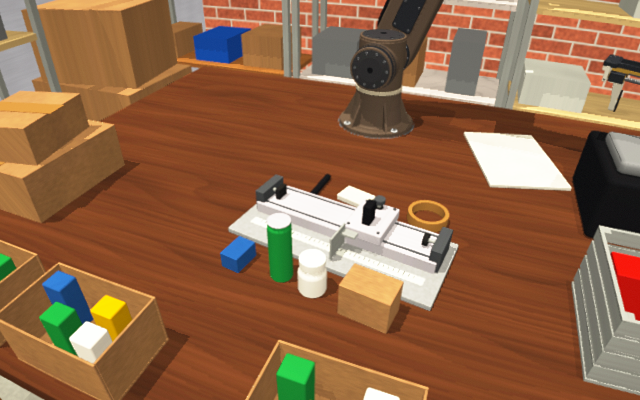

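The top view shows the gauge lying left to right: round buffer end at about (190,188), square end at (378,220), handle (259,189), knob (254,217). The tub and spray stand just beyond the far side of the board. I'll enlarge it to read positions.

```bash
python3 - <<'E'
from h import *
im=cv2.imread('pics/top1.png')[80:260,170:410]
cv2.imwrite('pics/crop1.png',cv2.resize(im,None,fx=3.3,fy=3.3,interpolation=cv2.INTER_CUBIC))
for n,p,z in [('boardTL',(195,131),.012),('TR',(394,166),.012),('BR',(380,250),.012),('BL',(180,216),.012),('blkL',(189,188),.062),('blkR',(378,220),.062),('knob',(254,217.5),.084),('handle',(258.5,188),.107)]: print(n,p2w('top',p,z).round(4))
print(viewer.camera_info('wrist')['tool_from_camera'], cam('top')[2].round(3))
E
```

```text
boardTL [0.7284 0.2799 0.012 ]
TR [ 0.666 -0.151  0.012]
BR [ 0.483  -0.1246  0.012 ]
BL [0.5454 0.3056 0.012 ]
blkL [0.603 0.273 0.062]
blkR [ 0.5484 -0.1103  0.062 ]
knob [0.5474 0.1381 0.084 ]
handle [0.6042 0.1279 0.107 ]
[[ 9.29534480e-04 -9.52385969e-01 -3.04893592e-01  8.28202638e-02]
 [ 9.99999126e-01  1.17179434e-03 -6.11579991e-04  6.74013409e-04]
 [ 9.39732788e-04 -3.04892757e-01  9.52386226e-01 -1.57524102e-01]
 [ 0.00000000e+00  0.00000000e+00  0.00000000e+00  1.00000000e+00]] [[ 0.026 -0.999  0.022  0.559]
 [-0.999 -0.027 -0.029  0.025]
 [ 0.03  -0.022 -0.999  0.858]
 [ 0.     0.     0.     1.   ]]
```

View pics/crop1.png

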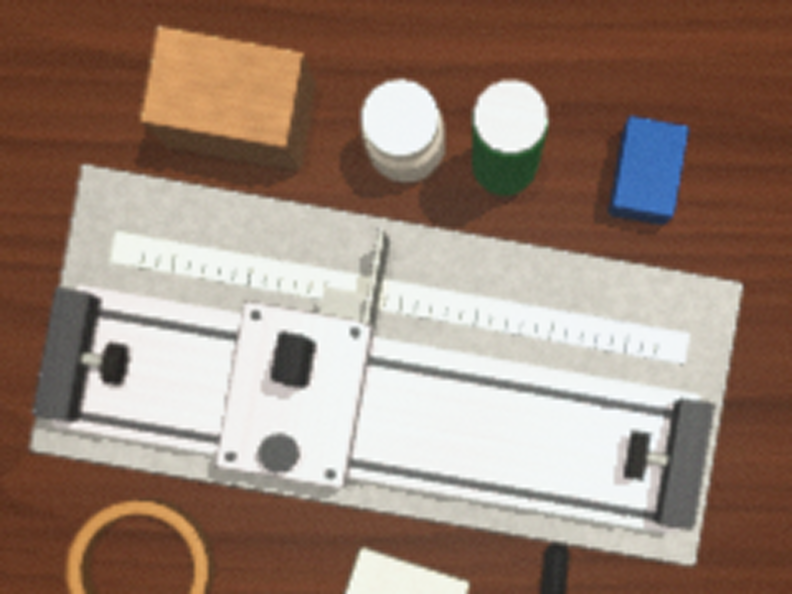

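The crop shows the handle at about (259.4,187.6) and the knob at (253.9,217). Both fit a gauge origin near (0.576, 0.081), yaw about -8.2° and carriage at about +51 mm, with knob x = -36.5 and handle x = +21 against -36 and +20 given. I'm going above the handle.

Emit:
carry_out(rows=[[0.03,0.02,0,0,0,0],[0.07,0.045,0,0,0,-0.02],[0.115,0.075,0,0,0,-0.05],[0.16,0.105,0,0,0,-0.08],[0.205,0.135,0,0,0,-0.11],[0.25,0.165,0,0,0,-0.14],[0.295,0.195,0,0,0,-0.17],[0.34,0.225,0,0,0,-0.213]], grip=1)

```text
clock: 1.1
tool_pos: [0.4761, 0.3017, 0.2264]
orientation: [180.0, 0.0, -8.1]
force: [1.3, 1.0, -0.4]
opening: 0.0877
gripper_force: 0.0
```

```bash
python3 - <<'E'
from h import *
o=telemetry.get_obs(); T=toolT(o); print(o['clock'],o['tool_pos'],o['orientation'],(T[:3,:3].T@(np.array([.604,.128,.175])-T[:3,3])).round(4))
E
```

```text
1.1 [0.47608829 0.30174957 0.22641982] [ 1.79991929e+02  1.17141723e-02 -8.09749731e+00] [0.1511 0.154  0.0514]
```

Emit:
carry_out(rows=[[0.03,0.03,0.01,0,0,0],[0.065,0.065,0.02,0,0,0],[0.1,0.1,0.03,0,0,0],[0.13,0.135,0.045,0,0,0],[0.151,0.154,0.05,0,0,0],[0.151,0.154,0.05,0,0,0]])

```text
clock: 1.85
tool_pos: [0.6033, 0.1275, 0.1752]
orientation: [179.9, 0.1, -8.3]
force: [-0.1, 0.4, 0.1]
opening: 0.0876
gripper_force: 0.0
```

```bash
python3 - <<'E'
from h import *
o,im=snap('wrist','w1.png'); print(o['clock'],o['tool_pos'],o['orientation'],o['force'])
np.save('o1.npy',o,allow_pickle=True)
for P in [(.604,.128,.107),(.5474,.138,.084)]: print(w2p('wrist',P,o))
E
```

```text
1.85 [0.60330669 0.1275253  0.17519946] [ 1.79921408e+02  1.06450023e-01 -8.34714052e+00] [-0.08302168  0.39904786  0.07294805]
[316.49687562 211.65850884]
[314.89980261 259.08647927]
```

View pics/w1.png

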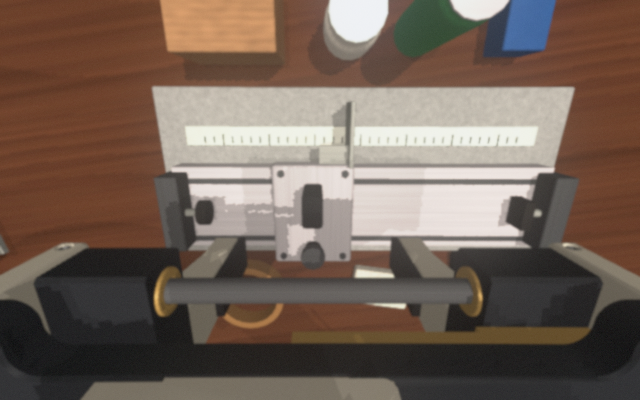

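The wrist view shows the handle around (312,205) and the knob at (313,255), 2 to 4 px left of the prediction, so about 3 mm further to +y. The board edges are level in the picture, so the yaw is right. Round buffer face is at about x=214 and the square one at about 508. Descending.

Emit:
carry_out(rows=[[0,-0.003,0.02,0,0,0],[0,-0.003,0.045,0,0,0],[0,-0.003,0.07,0,0,0],[0,-0.003,0.088,0,0,0],[0,-0.003,0.098,0,0,0],[0,-0.003,0.098,0,0,0]])

```text
clock: 2.65
tool_pos: [0.603, 0.1328, 0.0783]
orientation: [180.0, 0.0, -8.1]
force: [0.7, -0.4, 0.1]
opening: 0.0872
gripper_force: 0.0
```

Emit:
carry_out(rows=[[0,0,0,0,0,0],[0,0,0,0,0,0],[0,0,0,0,0,0],[0,0,0,0,0,0],[0,0,0,0,0,0],[0,0,0,0,0,0]], grip=-1)

```text
clock: 3.4
tool_pos: [0.6034, 0.1324, 0.0786]
orientation: [180.0, 0.0, -8.2]
force: [0.8, 0.4, -0.3]
opening: 0.0333
gripper_force: 0.0
```

Emit:
carry_out(rows=[[0,0,0,0,0,0],[0,0,0,0,0,0],[0,0,0,0,0,0],[0,0,0,0,0,0]])

```text
clock: 3.9
tool_pos: [0.6034, 0.1324, 0.0785]
orientation: [-180.0, 0.0, -8.2]
force: [0.4, -0.4, -1.3]
opening: 0.018
gripper_force: 30.0
```

Gripped at 18 mm opening. Now stroking towards the round buffer in 5 mm steps.

Emit:
carry_out(rows=[[0,-0.0025,0,0,0,0],[0,-0.005,0,0,0,0]])

```text
clock: 4.15
tool_pos: [0.6041, 0.1372, 0.0785]
orientation: [180.0, 0.0, -8.2]
force: [-0.1, -2.0, -0.7]
opening: 0.0179
gripper_force: 30.0
```

Emit:
carry_out(rows=[[0,-0.0025,0,0,0,0],[0,-0.005,0,0,0,0]])

```text
clock: 4.4
tool_pos: [0.6049, 0.1424, 0.0785]
orientation: [180.0, 0.0, -8.2]
force: [1.7, -2.7, -1.3]
opening: 0.0179
gripper_force: 30.0
```

Emit:
carry_out(rows=[[0,-0.0025,0,0,0,0],[0,-0.005,0,0,0,0]])

```text
clock: 4.65
tool_pos: [0.6056, 0.1474, 0.0785]
orientation: [180.0, -0.0, -8.2]
force: [1.6, -2.1, -0.4]
opening: 0.0177
gripper_force: 30.0
```

Emit:
carry_out(rows=[[0,-0.0025,0,0,0,0],[0,-0.005,0,0,0,0]])

```text
clock: 4.9
tool_pos: [0.6064, 0.1524, 0.0785]
orientation: [-180.0, -0.0, -8.2]
force: [1.4, -2.9, -2.0]
opening: 0.0177
gripper_force: 30.0
```

Emit:
carry_out(rows=[[0,-0.0025,0,0,0,0],[0,-0.005,0,0,0,0]])

```text
clock: 5.15
tool_pos: [0.6071, 0.1573, 0.0786]
orientation: [-180.0, -0.0, -8.2]
force: [2.9, -2.5, -2.4]
opening: 0.0177
gripper_force: 30.0
```

Emit:
carry_out(rows=[[0,-0.0025,0,0,0,0],[0,-0.005,0,0,0,0]])

```text
clock: 5.4
tool_pos: [0.6078, 0.1623, 0.0786]
orientation: [-180.0, -0.0, -8.2]
force: [2.7, -2.0, -1.3]
opening: 0.0176
gripper_force: 30.0
```

Emit:
carry_out(rows=[[0,-0.0025,0,0,0,0],[0,-0.005,0,0,0,0]])

```text
clock: 5.65
tool_pos: [0.6086, 0.1672, 0.0785]
orientation: [-180.0, -0.0, -8.2]
force: [3.1, -2.2, -3.3]
opening: 0.0177
gripper_force: 30.0
```

Emit:
carry_out(rows=[[0,-0.0025,0,0,0,0],[0,-0.005,0,0,0,0]])

```text
clock: 5.9
tool_pos: [0.6093, 0.1722, 0.0785]
orientation: [-180.0, -0.0, -8.2]
force: [3.8, -2.3, -3.6]
opening: 0.0178
gripper_force: 30.0
```

Emit:
carry_out(rows=[[0,-0.0025,0,0,0,0],[0,-0.005,0,0,0,0]])

```text
clock: 6.15
tool_pos: [0.61, 0.1771, 0.0785]
orientation: [-180.0, -0.0, -8.2]
force: [3.8, -3.2, -2.9]
opening: 0.0179
gripper_force: 30.0
```

Emit:
carry_out(rows=[[0,-0.0025,0,0,0,0],[0,-0.005,0,0,0,0]])

```text
clock: 6.4
tool_pos: [0.6108, 0.1821, 0.0786]
orientation: [-180.0, -0.0, -8.2]
force: [4.8, -2.2, -4.6]
opening: 0.0178
gripper_force: 30.0
```

Emit:
carry_out(rows=[[0,-0.0025,0,0,0,0],[0,-0.005,0,0,0,0]])

```text
clock: 6.65
tool_pos: [0.6115, 0.187, 0.0786]
orientation: [-180.0, -0.0, -8.2]
force: [5.0, -3.1, -4.6]
opening: 0.0179
gripper_force: 30.0
```

Emit:
carry_out(rows=[[0.0002,-0.0015,0,0,0,0],[0.0004,-0.003,0,0,0,0]])

```text
clock: 6.9
tool_pos: [0.612, 0.1898, 0.0785]
orientation: [180.0, 0.0, -8.2]
force: [3.2, -2.7, -2.3]
opening: 0.0178
gripper_force: 30.0
```

Emit:
carry_out(rows=[[0,-0.001,0,0,0,0],[0,-0.002,0,0,0,0]])

```text
clock: 7.15
tool_pos: [0.6123, 0.1918, 0.0786]
orientation: [180.0, 0.0, -8.2]
force: [2.9, -2.5, -2.2]
opening: 0.0179
gripper_force: 30.0
```

Emit:
carry_out(rows=[[0,-0.001,0,0,0,0],[0,-0.0015,0,0,0,0]])

```text
clock: 7.4
tool_pos: [0.6125, 0.1932, 0.0785]
orientation: [180.0, 0.0, -8.2]
force: [1.6, -2.5, -1.8]
opening: 0.0175
gripper_force: 30.0
```

Emit:
carry_out(rows=[[0,-0.0008,0,0,0,0],[0,-0.0015,0,0,0,0]])

```text
clock: 7.65
tool_pos: [0.6127, 0.1947, 0.0785]
orientation: [180.0, 0.0, -8.2]
force: [2.2, -2.2, -2.4]
opening: 0.018
gripper_force: 30.0
```

Emit:
carry_out(rows=[[0,-0.0008,0,0,0,0],[0,-0.0015,0,0,0,0]])

```text
clock: 7.9
tool_pos: [0.6129, 0.1962, 0.0785]
orientation: [180.0, 0.0, -8.2]
force: [1.7, -1.6, -1.3]
opening: 0.0176
gripper_force: 30.0
```

Emit:
carry_out(rows=[[0,-0.0008,0,0,0,0],[0,-0.0015,0,0,0,0]])

```text
clock: 8.15
tool_pos: [0.6132, 0.1977, 0.0785]
orientation: [180.0, 0.0, -8.2]
force: [0.7, -2.8, -0.8]
opening: 0.0174
gripper_force: 30.0
```

Emit:
carry_out(rows=[[0,-0.0008,0,0,0,0],[0,-0.0015,0,0,0,0]])

```text
clock: 8.4
tool_pos: [0.6134, 0.1992, 0.0786]
orientation: [180.0, 0.0, -8.2]
force: [0.1, -2.2, -1.4]
opening: 0.0173
gripper_force: 30.0
```

Emit:
carry_out(rows=[[0,-0.0008,0,0,0,0],[0,-0.0015,0,0,0,0]])

```text
clock: 8.65
tool_pos: [0.6136, 0.2006, 0.0785]
orientation: [180.0, 0.0, -8.2]
force: [1.3, -2.3, -1.6]
opening: 0.0175
gripper_force: 30.0
```

Emit:
carry_out(rows=[[0,-0.0008,0,0,0,0],[0,-0.0015,0,0,0,0]])

```text
clock: 8.9
tool_pos: [0.6137, 0.2015, 0.0785]
orientation: [179.9, 0.0, -8.2]
force: [0.9, -6.4, -0.3]
opening: 0.0178
gripper_force: 30.0
```

Emit:
carry_out(rows=[[0,-0.0008,0,0,0,0],[0,-0.0008,0,0,0,0],[0,-0.0008,0,0,0,0]])

```text
clock: 9.28
tool_pos: [0.6138, 0.2018, 0.0785]
orientation: [179.9, 0.0, -8.2]
force: [1.6, -6.6, -0.1]
opening: 0.0181
gripper_force: 30.0
```

```bash
python3 - <<'E'
from h import *
o,_=snap('wrist','w2.png'); print(o['tool_pos'],o['force'])
E
```

```text
[0.61375962 0.20184893 0.07854554] [ 1.61360241 -6.62728164 -0.13137918]
```

View pics/w2.png

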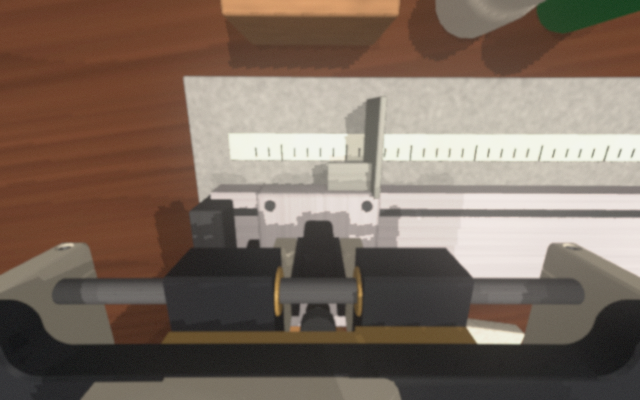

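The wrist view shows the carriage's left edge (x≈258) up against the buffer at the left end block (~254). Together with the force rise this means contact. I'll press a touch more, then stroke the other way.

Emit:
carry_out(rows=[[0,-0.0005,0,0,0,0],[0,-0.001,0,0,0,0],[0,-0.001,0,0,0,0]])

```text
clock: 9.7
tool_pos: [0.6138, 0.2023, 0.0785]
orientation: [179.9, 0.0, -8.2]
force: [1.3, -8.7, -0.3]
opening: 0.0174
gripper_force: 30.0
```

Emit:
carry_out(rows=[[0,0.0025,0,0,0,0],[0,0.005,0,0,0,0]])

```text
clock: 9.95
tool_pos: [0.6135, 0.1997, 0.0785]
orientation: [-179.9, -0.0, -8.2]
force: [0.3, 2.1, -2.8]
opening: 0.0179
gripper_force: 30.0
```

Emit:
carry_out(rows=[[0,0.003,0,0,0,0],[-0.0001,0.006,0,0,0,0],[-0.0001,0.009,0,0,0,0],[-0.0002,0.012,0,0,0,0]])

```text
clock: 10.45
tool_pos: [0.6116, 0.187, 0.0786]
orientation: [-180.0, -0.0, -8.2]
force: [1.3, 1.5, -2.9]
opening: 0.0178
gripper_force: 30.0
```

Emit:
carry_out(rows=[[0,0.003,0,0,0,0],[-0.0001,0.006,0,0,0,0],[-0.0001,0.009,0,0,0,0],[-0.0002,0.012,0,0,0,0]])

```text
clock: 10.95
tool_pos: [0.6098, 0.1751, 0.0786]
orientation: [-180.0, -0.0, -8.2]
force: [2.8, 2.0, -4.5]
opening: 0.0178
gripper_force: 30.0
```

Emit:
carry_out(rows=[[0,0.003,0,0,0,0],[-0.0001,0.006,0,0,0,0],[-0.0001,0.009,0,0,0,0],[-0.0002,0.012,0,0,0,0]])

```text
clock: 11.45
tool_pos: [0.608, 0.1633, 0.0786]
orientation: [-180.0, -0.0, -8.2]
force: [5.7, 1.6, -6.2]
opening: 0.0176
gripper_force: 30.0
```

Emit:
carry_out(rows=[[0,0.003,0,0,0,0],[-0.0001,0.006,0,0,0,0],[-0.0001,0.009,0,0,0,0],[-0.0002,0.012,0,0,0,0]])

```text
clock: 11.95
tool_pos: [0.6062, 0.1514, 0.0786]
orientation: [-180.0, -0.0, -8.2]
force: [5.3, 1.8, -6.9]
opening: 0.018
gripper_force: 30.0
```

Emit:
carry_out(rows=[[0,0.003,0,0,0,0],[-0.0001,0.006,0,0,0,0]])

```text
clock: 12.2
tool_pos: [0.6053, 0.1455, 0.0786]
orientation: [-180.0, -0.0, -8.2]
force: [6.3, 0.9, -6.9]
opening: 0.018
gripper_force: 30.0
```

Drag is ordinary so far, with s about +64 mm. Slow 5 mm steps from here, easing the sideways load.

Emit:
carry_out(rows=[[0.0002,0.0025,0,0,0,0],[0.0004,0.005,0,0,0,0]])

```text
clock: 12.45
tool_pos: [0.6046, 0.1405, 0.0786]
orientation: [-180.0, -0.0, -8.2]
force: [4.2, 1.8, -5.7]
opening: 0.0177
gripper_force: 30.0
```

Emit:
carry_out(rows=[[0.0001,0.0025,0,0,0,0],[0.0002,0.005,0,0,0,0]])

```text
clock: 12.7
tool_pos: [0.6039, 0.1355, 0.0786]
orientation: [180.0, 0.0, -8.2]
force: [2.7, 2.4, -4.1]
opening: 0.018
gripper_force: 30.0
```

Emit:
carry_out(rows=[[0,0.0025,0,0,0,0],[0,0.005,0,0,0,0]])

```text
clock: 12.95
tool_pos: [0.6031, 0.1305, 0.0786]
orientation: [180.0, 0.0, -8.2]
force: [3.6, 2.4, -4.7]
opening: 0.0181
gripper_force: 30.0
```

Emit:
carry_out(rows=[[0,0.0025,0,0,0,0],[0,0.005,0,0,0,0]])

```text
clock: 13.2
tool_pos: [0.6024, 0.1256, 0.0786]
orientation: [180.0, 0.0, -8.2]
force: [2.4, 2.4, -4.4]
opening: 0.0181
gripper_force: 30.0
```

Emit:
carry_out(rows=[[0,0.0025,0,0,0,0],[0,0.005,0,0,0,0]])

```text
clock: 13.45
tool_pos: [0.6016, 0.1206, 0.0786]
orientation: [180.0, 0.0, -8.2]
force: [1.1, 1.7, -3.9]
opening: 0.0179
gripper_force: 30.0
```

Emit:
carry_out(rows=[[0,0.0025,0,0,0,0],[0,0.005,0,0,0,0]])

```text
clock: 13.7
tool_pos: [0.601, 0.1157, 0.0786]
orientation: [180.0, 0.0, -8.2]
force: [1.0, 2.1, -3.3]
opening: 0.0176
gripper_force: 30.0
```

Emit:
carry_out(rows=[[0,0.0025,0,0,0,0],[0,0.005,0,0,0,0]])

```text
clock: 13.95
tool_pos: [0.6002, 0.1107, 0.0786]
orientation: [180.0, 0.0, -8.2]
force: [0.2, 2.6, -3.4]
opening: 0.0179
gripper_force: 30.0
```

Emit:
carry_out(rows=[[0,0.0025,0,0,0,0],[0,0.005,0,0,0,0]])

```text
clock: 14.2
tool_pos: [0.5997, 0.1067, 0.0786]
orientation: [-179.9, -0.0, -8.2]
force: [-2.4, 10.5, -1.7]
opening: 0.0178
gripper_force: 30.0
```

Drag starts near TCP y ≈ 0.108 (s about +26 mm). Finer steps now, 3 mm at a time.

Emit:
carry_out(rows=[[0,0.0015,0,0,0,0],[0,0.003,0,0,0,0]])

```text
clock: 14.45
tool_pos: [0.5994, 0.1052, 0.0786]
orientation: [-179.8, -0.0, -8.2]
force: [-2.0, 16.3, -2.6]
opening: 0.018
gripper_force: 30.0
```

Emit:
carry_out(rows=[[0,0.0015,0,0,0,0],[0,0.003,0,0,0,0]])

```text
clock: 14.7
tool_pos: [0.5989, 0.1019, 0.0786]
orientation: [-179.9, -0.0, -8.1]
force: [-1.9, 11.5, -1.7]
opening: 0.0178
gripper_force: 30.0
```

Emit:
carry_out(rows=[[0,0.0015,0,0,0,0],[0,0.003,0,0,0,0]])

```text
clock: 14.95
tool_pos: [0.5985, 0.0987, 0.0786]
orientation: [-179.9, -0.0, -8.2]
force: [-2.6, 9.7, -1.5]
opening: 0.0178
gripper_force: 30.0
```

Emit:
carry_out(rows=[[0,0.0015,0,0,0,0],[0,0.003,0,0,0,0]])

```text
clock: 15.2
tool_pos: [0.598, 0.0958, 0.0786]
orientation: [-179.9, -0.0, -8.2]
force: [-1.6, 9.6, -1.9]
opening: 0.0179
gripper_force: 30.0
```

Emit:
carry_out(rows=[[0,0.0015,0,0,0,0],[0,0.003,0,0,0,0]])

```text
clock: 15.45
tool_pos: [0.5976, 0.0928, 0.0786]
orientation: [-179.9, -0.0, -8.2]
force: [-2.4, 9.5, -1.7]
opening: 0.0181
gripper_force: 30.0
```

Emit:
carry_out(rows=[[0,0.0015,0,0,0,0],[0,0.003,0,0,0,0]])

```text
clock: 15.7
tool_pos: [0.5971, 0.0898, 0.0786]
orientation: [-179.9, -0.0, -8.2]
force: [-1.9, 9.9, -2.0]
opening: 0.0182
gripper_force: 30.0
```

Emit:
carry_out(rows=[[0,0.0015,0,0,0,0],[0,0.003,0,0,0,0]])

```text
clock: 15.95
tool_pos: [0.5967, 0.0868, 0.0786]
orientation: [-179.9, -0.0, -8.2]
force: [-2.7, 10.7, -1.5]
opening: 0.0179
gripper_force: 30.0
```

Emit:
carry_out(rows=[[0,0.0015,0,0,0,0],[0,0.003,0,0,0,0]])

```text
clock: 16.2
tool_pos: [0.5962, 0.0838, 0.0786]
orientation: [-179.9, -0.0, -8.2]
force: [-3.2, 9.9, -1.3]
opening: 0.0181
gripper_force: 30.0
```

Emit:
carry_out(rows=[[0,0.0015,0,0,0,0],[0,0.003,0,0,0,0]])

```text
clock: 16.45
tool_pos: [0.5958, 0.0808, 0.0786]
orientation: [-179.9, -0.0, -8.2]
force: [-2.3, 9.9, -1.8]
opening: 0.0178
gripper_force: 30.0
```

Emit:
carry_out(rows=[[0,0.0015,0,0,0,0],[0,0.003,0,0,0,0]])

```text
clock: 16.7
tool_pos: [0.5952, 0.0771, 0.0786]
orientation: [-179.9, 0.0, -8.2]
force: [-2.3, 6.1, -2.3]
opening: 0.0179
gripper_force: 30.0
```

Emit:
carry_out(rows=[[0,0.0015,0,0,0,0],[0,0.003,0,0,0,0]])

```text
clock: 16.95
tool_pos: [0.5946, 0.0732, 0.0785]
orientation: [180.0, 0.0, -8.2]
force: [-0.8, 1.4, -1.0]
opening: 0.0179
gripper_force: 30.0
```

Emit:
carry_out(rows=[[0,0.0015,0,0,0,0],[0,0.003,0,0,0,0]])

```text
clock: 17.2
tool_pos: [0.5942, 0.07, 0.0785]
orientation: [180.0, 0.0, -8.2]
force: [-3.3, 3.2, 0.2]
opening: 0.0178
gripper_force: 30.0
```

Emit:
carry_out(rows=[[0,0.0015,0,0,0,0],[0,0.003,0,0,0,0]])

```text
clock: 17.45
tool_pos: [0.5937, 0.0671, 0.0785]
orientation: [180.0, 0.0, -8.2]
force: [-4.1, 3.2, 0.3]
opening: 0.0176
gripper_force: 30.0
```

Emit:
carry_out(rows=[[0,0.0015,0,0,0,0],[0,0.003,0,0,0,0]])

```text
clock: 17.7
tool_pos: [0.5933, 0.0641, 0.0785]
orientation: [180.0, 0.0, -8.2]
force: [-4.7, 2.4, 0.2]
opening: 0.0179
gripper_force: 30.0
```

Emit:
carry_out(rows=[[0,0.0015,0,0,0,0],[0,0.003,0,0,0,0]])

```text
clock: 17.95
tool_pos: [0.5929, 0.0612, 0.0785]
orientation: [180.0, 0.0, -8.2]
force: [-5.0, 2.9, 1.2]
opening: 0.0178
gripper_force: 30.0
```

Emit:
carry_out(rows=[[0,0.0015,0,0,0,0],[0,0.003,0,0,0,0]])

```text
clock: 18.2
tool_pos: [0.5924, 0.0582, 0.0785]
orientation: [180.0, 0.0, -8.2]
force: [-4.2, 2.7, 1.4]
opening: 0.0175
gripper_force: 30.0
```

The sticky zone runs from about y = 0.109 to 0.077 (half heights), so its middle is near TCP y ≈ 0.093 (s about +11 mm). Its ~33 mm half-height width fits 24 + 10. On to the square buffer.

Emit:
carry_out(rows=[[-0.0001,0.003,0,0,0,0],[-0.0002,0.006,0,0,0,0],[-0.0003,0.009,0,0,0,0],[-0.0004,0.012,0,0,0,0]])

```text
clock: 18.7
tool_pos: [0.5907, 0.0464, 0.0785]
orientation: [180.0, 0.0, -8.2]
force: [-4.2, 2.8, 0.1]
opening: 0.0174
gripper_force: 30.0
```

Emit:
carry_out(rows=[[0,0.003,0,0,0,0],[-0.0001,0.006,0,0,0,0],[-0.0001,0.009,0,0,0,0],[-0.0002,0.012,0,0,0,0]])

```text
clock: 19.2
tool_pos: [0.5889, 0.0345, 0.0785]
orientation: [180.0, 0.0, -8.2]
force: [-3.4, 3.3, -0.9]
opening: 0.0178
gripper_force: 30.0
```

Emit:
carry_out(rows=[[0,0.003,0,0,0,0],[0,0.006,0,0,0,0],[0,0.009,0,0,0,0],[-0.0001,0.012,0,0,0,0]])

```text
clock: 19.7
tool_pos: [0.5871, 0.0227, 0.0785]
orientation: [-180.0, -0.0, -8.2]
force: [-3.4, 3.3, -0.5]
opening: 0.018
gripper_force: 30.0
```

Emit:
carry_out(rows=[[0,0.003,0,0,0,0],[0,0.006,0,0,0,0],[0,0.009,0,0,0,0],[-0.0001,0.012,0,0,0,0]])

```text
clock: 20.2
tool_pos: [0.5853, 0.0109, 0.0785]
orientation: [-180.0, -0.0, -8.2]
force: [-1.8, 2.3, -2.7]
opening: 0.0183
gripper_force: 30.0
```

Emit:
carry_out(rows=[[0,0.003,0,0,0,0],[0,0.006,0,0,0,0],[0,0.009,0,0,0,0],[-0.0001,0.012,0,0,0,0]])

```text
clock: 20.7
tool_pos: [0.5836, -0.001, 0.0785]
orientation: [-180.0, -0.0, -8.2]
force: [-1.7, 1.7, -4.1]
opening: 0.018
gripper_force: 30.0
```

Emit:
carry_out(rows=[[0,0.003,0,0,0,0],[0,0.006,0,0,0,0],[0,0.009,0,0,0,0],[-0.0001,0.012,0,0,0,0]])

```text
clock: 21.2
tool_pos: [0.5818, -0.0128, 0.0785]
orientation: [-180.0, -0.0, -8.2]
force: [-0.1, 2.2, -3.6]
opening: 0.0182
gripper_force: 30.0
```

Emit:
carry_out(rows=[[0,0.003,0,0,0,0],[0,0.006,0,0,0,0],[0,0.009,0,0,0,0],[-0.0001,0.012,0,0,0,0]])

```text
clock: 21.7
tool_pos: [0.58, -0.0247, 0.0785]
orientation: [-180.0, -0.0, -8.2]
force: [0.4, 0.8, -5.7]
opening: 0.0178
gripper_force: 30.0
```

Emit:
carry_out(rows=[[0,0.0025,0,0,0,0],[0,0.005,0,0,0,0],[0,0.007,0,0,0,0]])

```text
clock: 22.08
tool_pos: [0.579, -0.0316, 0.0785]
orientation: [-180.0, -0.0, -8.2]
force: [1.0, 1.7, -6.5]
opening: 0.0179
gripper_force: 30.0
```

Emit:
carry_out(rows=[[0,0.001,0,0,0,0],[0,0.002,0,0,0,0]])

```text
clock: 22.32
tool_pos: [0.5787, -0.0334, 0.0785]
orientation: [-180.0, -0.0, -8.2]
force: [2.4, 2.3, -5.2]
opening: 0.0178
gripper_force: 30.0
```

Emit:
carry_out(rows=[[0,0.0008,0,0,0,0],[0,0.0015,0,0,0,0]])

```text
clock: 22.58
tool_pos: [0.5785, -0.0349, 0.0786]
orientation: [-180.0, -0.0, -8.2]
force: [2.1, 1.5, -7.0]
opening: 0.0181
gripper_force: 30.0
```

Emit:
carry_out(rows=[[0,0.0008,0,0,0,0],[0,0.0015,0,0,0,0]])

```text
clock: 22.82
tool_pos: [0.5782, -0.0365, 0.0786]
orientation: [-180.0, -0.0, -8.2]
force: [2.3, 1.8, -7.5]
opening: 0.0179
gripper_force: 30.0
```

Emit:
carry_out(rows=[[0,0.0008,0,0,0,0],[0,0.0015,0,0,0,0]])

```text
clock: 23.08
tool_pos: [0.578, -0.0377, 0.0785]
orientation: [-180.0, -0.0, -8.2]
force: [2.0, 4.1, -6.2]
opening: 0.0179
gripper_force: 30.0
```

Emit:
carry_out(rows=[[0,0.0008,0,0,0,0],[0,0.0015,0,0,0,0],[0,0.0015,0,0,0,0]])

```text
clock: 23.45
tool_pos: [0.5779, -0.0387, 0.0786]
orientation: [-179.9, -0.0, -8.2]
force: [1.3, 6.8, -6.5]
opening: 0.018
gripper_force: 30.0
```

Emit:
carry_out(rows=[[0,0.0005,0,0,0,0],[0,0.0008,0,0,0,0],[0,0.0008,0,0,0,0]])

```text
clock: 23.82
tool_pos: [0.5779, -0.039, 0.0786]
orientation: [-179.9, -0.0, -8.2]
force: [0.4, 8.0, -7.3]
opening: 0.0178
gripper_force: 30.0
```

Both buffers met 240.3 mm apart, which checks. Going back towards the sticky middle.

Emit:
carry_out(rows=[[0,-0.003,0,0,0,0],[0,-0.007,0,0,0,0],[0,-0.012,0,0,0,0],[0,-0.017,0,0,0,0],[0,-0.022,0,0,0,0],[0.0001,-0.027,0,0,0,0],[0.0001,-0.032,0,0,0,0],[0.0002,-0.036,0,0,0,0]])

```text
clock: 24.82
tool_pos: [0.583, -0.0042, 0.0786]
orientation: [180.0, 0.0, -8.2]
force: [4.0, -2.8, -8.3]
opening: 0.0181
gripper_force: 30.0
```

Emit:
carry_out(rows=[[0,-0.005,0,0,0,0],[0.0001,-0.01,0,0,0,0],[0.0001,-0.015,0,0,0,0],[0.0001,-0.02,0,0,0,0],[0.0002,-0.025,0,0,0,0],[0.0002,-0.03,0,0,0,0],[0.0003,-0.034,0,0,0,0],[0.0003,-0.036,0,0,0,0]])

```text
clock: 25.82
tool_pos: [0.5883, 0.0313, 0.0786]
orientation: [180.0, 0.0, -8.2]
force: [3.0, -2.8, -8.1]
opening: 0.0178
gripper_force: 30.0
```

Emit:
carry_out(rows=[[0,-0.005,0,0,0,0],[0.0001,-0.01,0,0,0,0],[0.0002,-0.015,0,0,0,0],[0.0003,-0.02,0,0,0,0],[0.0003,-0.025,0,0,0,0],[0.0003,-0.028,0,0,0,0]])

```text
clock: 26.58
tool_pos: [0.5925, 0.059, 0.0786]
orientation: [180.0, 0.0, -8.2]
force: [0.5, -1.8, -6.0]
opening: 0.0179
gripper_force: 30.0
```

Emit:
carry_out(rows=[[0,-0.0025,0,0,0,0],[0,-0.005,0,0,0,0]])

```text
clock: 26.82
tool_pos: [0.5932, 0.0637, 0.0785]
orientation: [180.0, 0.0, -8.2]
force: [0.7, -2.4, -3.9]
opening: 0.0174
gripper_force: 30.0
```

Emit:
carry_out(rows=[[0,-0.0015,0,0,0,0],[0,-0.003,0,0,0,0]])

```text
clock: 27.08
tool_pos: [0.5936, 0.0666, 0.0785]
orientation: [180.0, 0.0, -8.2]
force: [-0.3, -2.1, -4.7]
opening: 0.0178
gripper_force: 30.0
```

Emit:
carry_out(rows=[[0,-0.0015,0,0,0,0],[0,-0.003,0,0,0,0]])

```text
clock: 27.32
tool_pos: [0.5941, 0.0696, 0.0785]
orientation: [180.0, 0.0, -8.2]
force: [-1.5, -1.4, -4.2]
opening: 0.0175
gripper_force: 30.0
```

Emit:
carry_out(rows=[[0,-0.0015,0,0,0,0],[0,-0.003,0,0,0,0]])

```text
clock: 27.58
tool_pos: [0.5945, 0.0726, 0.0785]
orientation: [180.0, 0.0, -8.2]
force: [-1.4, -2.9, -3.5]
opening: 0.0176
gripper_force: 30.0
```

Emit:
carry_out(rows=[[0,-0.0015,0,0,0,0],[0,-0.003,0,0,0,0]])

```text
clock: 27.82
tool_pos: [0.5949, 0.0753, 0.0786]
orientation: [180.0, 0.0, -8.2]
force: [-0.1, -5.1, -2.9]
opening: 0.0179
gripper_force: 30.0
```

Emit:
carry_out(rows=[[0,-0.0015,0,0,0,0],[0,-0.003,0,0,0,0]])

```text
clock: 28.08
tool_pos: [0.5951, 0.077, 0.0786]
orientation: [179.9, 0.0, -8.2]
force: [-0.7, -11.9, -4.0]
opening: 0.0179
gripper_force: 30.0
```

Emit:
carry_out(rows=[[0,-0.0015,0,0,0,0],[0,-0.003,0,0,0,0]])

```text
clock: 28.32
tool_pos: [0.5955, 0.0793, 0.0786]
orientation: [179.8, 0.1, -8.2]
force: [0.6, -9.8, -2.7]
opening: 0.0179
gripper_force: 30.0
```

Emit:
carry_out(rows=[[0,-0.0015,0,0,0,0],[0,-0.003,0,0,0,0]])

```text
clock: 28.58
tool_pos: [0.596, 0.0827, 0.0785]
orientation: [179.9, 0.0, -8.2]
force: [-0.9, -10.5, -2.5]
opening: 0.0175
gripper_force: 30.0
```

Emit:
carry_out(rows=[[0,-0.0015,0,0,0,0],[0,-0.003,0,0,0,0]])

```text
clock: 28.82
tool_pos: [0.5964, 0.0857, 0.0786]
orientation: [179.9, 0.0, -8.2]
force: [-0.7, -10.4, -2.6]
opening: 0.0179
gripper_force: 30.0
```

Both directions agree: edges near 0.076 and 0.1085, middle about 0.0925. Moving 7 mm more, then releasing.

Emit:
carry_out(rows=[[0,-0.002,0,0,0,0],[0,-0.004,0,0,0,0],[0,-0.0055,0,0,0,0],[0,-0.007,0,0,0,0],[0,-0.007,0,0,0,0]])

```text
clock: 29.45
tool_pos: [0.5976, 0.0934, 0.0786]
orientation: [179.9, 0.0, -8.2]
force: [-1.0, -6.9, -3.1]
opening: 0.0179
gripper_force: 30.0
```

Emit:
carry_out(rows=[[0,0,0,0,0,0],[0,0,0,0,0,0],[0,0,0,0,0,0],[0,0,0,0,0,0]], grip=0.2)

```text
clock: 29.95
tool_pos: [0.598, 0.0947, 0.0788]
orientation: [-180.0, -0.0, -8.2]
force: [-0.9, 0.5, -0.1]
opening: 0.0503
gripper_force: 0.0
```

Emit:
carry_out(rows=[[0,0,-0.01,0,0,0],[0,0,-0.03,0,0,0],[0,0,-0.055,0,0,0],[0,0,-0.08,0,0,0],[-0.02,0,-0.09,0,0,0],[-0.045,0.001,-0.09,0,0,0],[-0.056,0.001,-0.09,0,0,0],[-0.056,0.001,-0.09,0,0,0]])

```text
clock: 30.95
tool_pos: [0.5422, 0.1015, 0.1693]
orientation: [-180.0, -0.1, -8.1]
force: [0.5, -0.5, 0.6]
opening: 0.0528
gripper_force: 0.0
```

```bash
python3 - <<'E'
from h import *
o,im=snap('wrist'); b=cv2.cvtColor(im,cv2.COLOR_RGB2BGR)
cv2.imwrite('pics/w3.png',cv2.resize(b[130:300,200:440],None,fx=3.3,fy=3.3,interpolation=cv2.INTER_CUBIC))
print(o['clock'],o['tool_pos'],o['orientation'])
for P in [(.5422,.1015,.084),(.5976,.0934,.107),tuple(o['tool_pos'][:2])+(.084,)]: q=w2p('wrist',P,o);print(q,(q-[200,130])*3.3)
t,im=snap('top'); b=cv2.cvtColor(im,cv2.COLOR_RGB2BGR)
cv2.imwrite('pics/t3.png',cv2.resize(b[80:260,170:410],None,fx=3.3,fy=3.3,interpolation=cv2.INTER_CUBIC))
E
```

```text
30.95 [0.54216684 0.1015194  0.16929751] [-1.79969706e+02 -5.41685883e-02 -8.13396473e+00]
[317.41326922 205.9466908 ] [387.46378843 250.62407965]
[317.59383842 145.67915715] [388.0596668   51.74121861]
[317.39699177 205.98440461] [387.41007283 250.74853521]
```

View pics/w3.png

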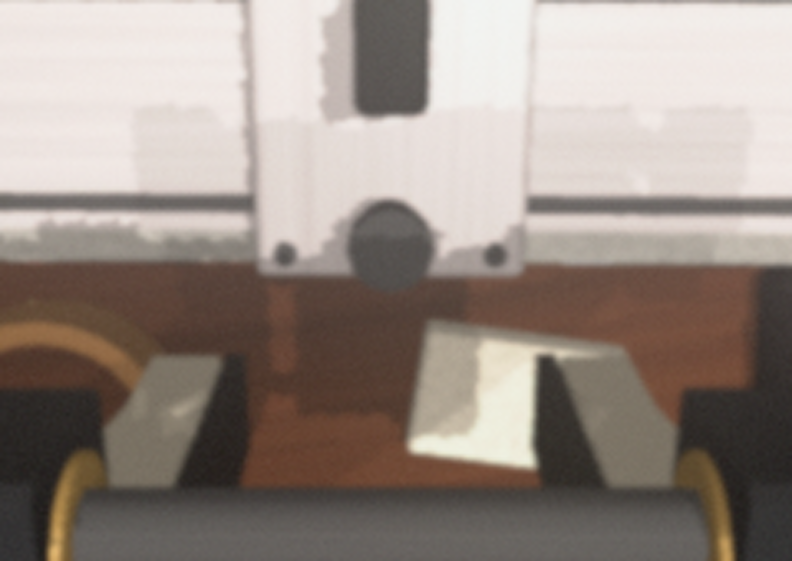

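The knob is centred at about (390,248) in the crop against (387,251) predicted, within 1 mm. Shutting the fingers and going down to just above it.

Emit:
carry_out(rows=[[0,0,0.01,0,0,0],[0,0,0.025,0,0,0],[0,0,0.04,0,0,0],[0,0,0.05,0,0,0],[0,0,0.055,0,0,0],[0,0,0.06,0,0,0],[0,0,0.06,0,0,0],[0,0,0.06,0,0,0]], grip=-1)

```text
clock: 32.05
tool_pos: [0.5424, 0.1014, 0.109]
orientation: [-180.0, -0.0, -8.2]
force: [-0.1, -0.2, -0.0]
opening: 0.0005
gripper_force: 0.0
```

Emit:
carry_out(rows=[[0,0,0.005,0,0,0],[0,0,0.01,0,0,0],[0,0,0.014,0,0,0],[0,0,0.018,0,0,0],[0,0,0.02,0,0,0]])

```text
clock: 32.67
tool_pos: [0.5421, 0.1012, 0.0882]
orientation: [180.0, 0.0, -8.2]
force: [0.7, -0.3, -0.2]
opening: 0.0003
gripper_force: 0.0
```

Emit:
carry_out(rows=[[0,0,0.0015,0,0,0],[0,0,0.003,0,0,0]])

```text
clock: 32.92
tool_pos: [0.5423, 0.1013, 0.0856]
orientation: [-180.0, -0.0, -8.2]
force: [0.0, -0.2, -0.4]
opening: 0.0001
gripper_force: 0.0
```

Emit:
carry_out(rows=[[0,0,0.0008,0,0,0],[0,0,0.0015,0,0,0]])

```text
clock: 33.17
tool_pos: [0.5423, 0.1013, 0.0842]
orientation: [-180.0, -0.0, -8.2]
force: [-0.7, -0.0, 1.6]
opening: 0.0005
gripper_force: 1.2
```

Emit:
carry_out(rows=[[0,0,0.0008,0,0,0],[0,0,0.0015,0,0,0]])

```text
clock: 33.42
tool_pos: [0.5422, 0.1013, 0.0827]
orientation: [-180.0, -0.0, -8.2]
force: [-0.4, 0.4, 2.0]
opening: 0.0006
gripper_force: 1.2
```

Emit:
carry_out(rows=[[0,0,0.0005,0,0,0],[0,0,0.001,0,0,0]])

```text
clock: 33.67
tool_pos: [0.5422, 0.1013, 0.0816]
orientation: [-180.0, -0.0, -8.2]
force: [-1.6, 0.4, 2.9]
opening: 0.0003
gripper_force: 1.2
```

Emit:
carry_out(rows=[[0,0,0.0005,0,0,0],[0,0,0.001,0,0,0]])

```text
clock: 33.92
tool_pos: [0.5422, 0.1013, 0.0805]
orientation: [-180.0, -0.0, -8.2]
force: [0.0, 0.3, 2.6]
opening: 0.0002
gripper_force: 1.2
```

Emit:
carry_out(rows=[[0,0,0.0005,0,0,0],[0,0,0.001,0,0,0]])

```text
clock: 34.17
tool_pos: [0.5423, 0.1013, 0.0795]
orientation: [-180.0, -0.0, -8.2]
force: [-1.3, -0.1, 2.7]
opening: 0.0004
gripper_force: 1.2
```

The pin is well past 1.5 mm at about 3 N, so it is in the hole. Continuing gently to the washer.

Emit:
carry_out(rows=[[0,0,0.0008,0,0,0],[0,0,0.0015,0,0,0]])

```text
clock: 34.42
tool_pos: [0.5422, 0.1013, 0.078]
orientation: [-180.0, -0.0, -8.2]
force: [-0.3, 0.2, 2.9]
opening: 0.0004
gripper_force: 1.2
```

Emit:
carry_out(rows=[[0,0,0.0008,0,0,0],[0,0,0.0015,0,0,0]])

```text
clock: 34.67
tool_pos: [0.5422, 0.1013, 0.0765]
orientation: [-180.0, -0.0, -8.2]
force: [-1.1, -1.1, 2.7]
opening: 0.0003
gripper_force: 1.2
```

Emit:
carry_out(rows=[[0,0,0.0005,0,0,0],[0,0,0.001,0,0,0]])

```text
clock: 34.92
tool_pos: [0.5422, 0.1013, 0.0755]
orientation: [-180.0, -0.0, -8.2]
force: [-0.4, -0.4, 2.5]
opening: 0.0003
gripper_force: 1.2
```

Emit:
carry_out(rows=[[0,0,0.0005,0,0,0],[0,0,0.001,0,0,0]])

```text
clock: 35.17
tool_pos: [0.5422, 0.1013, 0.0745]
orientation: [-180.0, -0.0, -8.2]
force: [-0.2, -0.7, 2.5]
opening: 0.0004
gripper_force: 1.2
```

Emit:
carry_out(rows=[[0,0,0.0003,0,0,0],[0,0,0.0006,0,0,0]])

```text
clock: 35.42
tool_pos: [0.5422, 0.1013, 0.074]
orientation: [-180.0, -0.0, -8.2]
force: [-0.5, 0.4, 3.8]
opening: 0.0005
gripper_force: 1.8
```

Emit:
carry_out(rows=[[0,0,0.0003,0,0,0],[0,0,0.0006,0,0,0]])

```text
clock: 35.67
tool_pos: [0.5422, 0.1013, 0.0736]
orientation: [-180.0, -0.0, -8.2]
force: [-1.8, 0.1, 5.6]
opening: 0.0005
gripper_force: 2.9
```

Emit:
carry_out(rows=[[0,0,0.0005,0,0,0],[0,0,0.0008,0,0,0],[0,0,0.0008,0,0,0]])

```text
clock: 36.05
tool_pos: [0.5422, 0.1013, 0.073]
orientation: [-180.0, -0.0, -8.2]
force: [-2.1, 0.5, 7.0]
opening: 0.0006
gripper_force: 3.7
```

The pin is on the washer at 7 N. Lifting off and checking.

Emit:
carry_out(rows=[[0,0,-0.002,0,0,0],[0,0,-0.01,0,0,0],[0,0,-0.03,0,0,0],[0,0,-0.055,0,0,0],[0,0,-0.08,0,0,0],[0,0,-0.1,0,0,0],[0,0,-0.11,0,0,0],[0,0,-0.11,0,0,0]])

```text
clock: 37.05
tool_pos: [0.5423, 0.1014, 0.183]
orientation: [-180.0, -0.0, -8.2]
force: [-0.1, -0.9, -0.1]
opening: 0.0006
gripper_force: 0.0
```

```bash
python3 - <<'E'
from h import *
o,im=snap('wrist','w4.png'); print(o['clock'],o['tool_pos'],o['force'])
for z in (.074,.084): print(w2p('wrist',(.5422,.1015,z),o))
E
```

```text
37.05 [0.54233732 0.10141928 0.18298189] [-0.14303024 -0.9325188  -0.06489254]
[317.43209392 198.26253962]
[317.39889535 201.42086641]
```

View pics/w4.png

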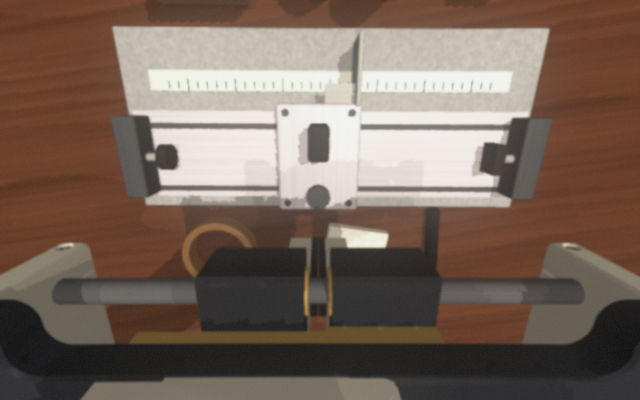

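The knob (318,197) now sits flush on the carriage, matching the home height prediction (row 198). The bystanders in view (tape, pad, marker) stand where they were, and the tool is clear. Handing in.

```bash
python3 -c "
from h import *
print(workorder.close_job())"
```

```text
the job is handed in; nothing more can be done
None
```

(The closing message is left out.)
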